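Rack the hot-air nozzles by mouth size

ROBOT

A 6-joint arm with a two-finger parallel gripper is mounted at the origin on the work surface. World frame = base frame: x ahead of the robot, y to its left, z up, the work surface at z = 0. Lengths are in m, angles in rad, forces in N, time in s.
With the tool pointing down it reaches from about 0.25 to 0.775 m from the base axis. Payload 4 kg.
Tool frame: the origin (TCP) lies at the centre of the arm's flange, where the gripper is bolted on; the fingertips stand 199 mm ahead of it and the grasp point (between the pads) lies 180 mm ahead of it (robot.tcp_to_tips is the z of the fingertips in the tool frame, in m); z points along the fingers, y is the line along which they close (so a half turn about z gives the same grasp; the last joint's range is limited). The gripper opens to 94 mm and grips with 3 to 60 N. Pads are 16 mm wide; open, the fingers measure 119 mm over their backs; the gripper's body (75 mm by 177 mm) begins 78 mm behind the grasp point.
Start: joints at [1.123, 0.087, 1.371, -0, 1.684, -0.103], TCP at [0.186, 0.518, 0.405] pointing down, gripper open.
Joint ranges: [-3.1, 3.1], [-0.76, 2.03], [0.27, 2.55], [-1.08, 4.22], [0.17, 2.65], [-2.57, 2.57]. Speed limits (rad/s): [2.79, 2.79, 3.14, 3.14, 3.14, 3.14].

INTERFACE

Orientations are given as [roll, pitch, yaw] about the fixed x, y, z axes, in that order (R = Rz(yaw) Ry(pitch) Rx(roll)).
In Python, from bench import robot gives the robot as it stands.
- The arm moves only by the tool play_rows, never from a script. Its arguments are lists of equal length, an entry for each row: "translation": the shift along the tool's x, y, z scaled (see below), a list of three; "twist": the turn, a rotation vector about the tool's x, y, z scaled (see below), a list of three; "gripper": the opening, from -1 (shut) to 1 (fully open). A call has 1 to 8 rows; each row shifts and turns the commanded pose from where the row before left it, along the tool's axes as they then stand; what a row does not reach is not made up. The controller multiplies each number of a shift by 0.04 m and each number of a turn by 0.1 rad. A row lasts 1/10 s, in which the tool goes at most 50 mm and 8.59 degrees, less where a joint would pass 70% of its speed; a pose out of reach is approached as far as the arm can. A call with a number of a shift or a turn outside -1 to 1 is refused whole. A call with a gripper value outside its range is refused whole. The fingers move at their own pace and stop on an object; the grip force is fixed at half the most. Time passes only in rows, so rows that do not move let the fingers close. It gives the time, the measured TCP pose, the force, the opening and the grip force at its end, in the units of the state.
- robot.get_obs(): the state, without advancing time (a new reading comes with each control period).
- robot.snapshot(name): name is "side" or "top" or "wrist"; returns the picture (384x512x3 uint8, red, green, blue); there is no depth.
- robot.camera_model(name): a dict with "camera_matrix" (3x3 intrinsics, pixels), "rvec" (rotation vector, rad) and "tvec" (3), from world to camera coordinates, as OpenCV has them. Camera axes: x right, y down, z forward; pixel columns grow to the right and rows downward; lengths in m; the calibration is good to about 2 mm. A picture is of the moment at which its call begins: read the wrist's pose just before it. camera_model takes no time and is no camera call; for the wrist camera it gives the pose at the moment of the call.
- robot.close_job(): hands the job in; it is judged then, once.
Trained networks look in the newest picture that a camera, given by its name, has taken for a name from the list of things; names that differ only in an ending like _2 or _b are one class to them, and where a whole thing is asked for, a point or a joint stands for the part that bears it (a point fixed in the world has none). Each returns a list of dicts, best first, with "score" (0 to 1); they miss things now and then, are a little off and sometimes report something else, mostly with a low value. They report only what shows in the picture. A call takes as long as a camera call. They do not tell look-alikes from the thing itself.
- robot.recognise(name, camera): "centre" ([x, y, z] in m, in world coordinates, good to about 4 mm: the middle of the surface that is visible of it).
- robot.spot_point(name, camera): "centre" ([x, y, z] in m, in world coordinates, good to about 4 mm: a listed point, or the origin of a listed thing).
The state is a dict: "time": time; "joint_positions": joint angles; "qvel": joint speeds; "joint_torque": joint torques, N m; "tool_pos": TCP position; "ee_rot": TCP orientation; "wrist_force": force on the tool from outside, world axes, zero at the start; "wrist_torque": the same for the moment, N m; "width": finger opening in m; "finger_force": force on a finger pad.
Only numpy, scipy, OpenCV 4.12 (cv2) and the standard library are available. Lean on these libraries where they do the work, as an engineer would, in place of code of your own. Each camera call takes 0.05 s, during which the arm holds its last target. There are 200 camera calls.

TASK

Put the four square-mouthed hot-air nozzles away on the rail in order of mouth size: one standing upright, mouth down, in the middle of each rest plate, the smallest next to the hot-air handpiece and the largest farthest from it. Do not knock a nozzle over, and leave the brass-wool pot, the phone and the screwdriver where they are.

Things in the scene. Friction and masses are not known exactly. Their poses are not given: they have to be found in the camera images.
- nozzle_24_center (a point): Smallest of four steel hot-air nozzles, standing mouth down: square mouth 24 x 24 mm, 12 mm high; shoulder up to 22 mm; round collar 24 mm in diameter from 22 mm to the top at 60 mm. Only the mouths differ. Grasp the collar 45 to 52 mm above the foot, fingertips clear of the shoulder. Point: on the axis, 30 mm above the foot; z up, x and y square to the mouth's sides. 30 to 100 g.
- nozzle_36_center (a point): Second smallest of four steel hot-air nozzles, standing mouth down: square mouth 36 x 36 mm, 12 mm high; shoulder up to 22 mm; round collar 24 mm in diameter from 22 mm to the top at 60 mm. Only the mouths differ. Grasp the collar 45 to 52 mm above the foot, fingertips clear of the shoulder. Point: on the axis, 30 mm above the foot; z up, x and y square to the mouth's sides. 30 to 100 g.
- nozzle_48_center (a point): Second largest of four steel hot-air nozzles, standing mouth down: square mouth 48 x 48 mm, 12 mm high; shoulder up to 22 mm; round collar 24 mm in diameter from 22 mm to the top at 60 mm. Only the mouths differ. Grasp the collar 45 to 52 mm above the foot, fingertips clear of the shoulder. Point: on the axis, 30 mm above the foot; z up, x and y square to the mouth's sides. 30 to 100 g.
- nozzle_60_center (a point): Largest of four steel hot-air nozzles, standing mouth down: square mouth 60 x 60 mm, 12 mm high; shoulder up to 22 mm; round collar 24 mm in diameter from 22 mm to the top at 60 mm. Only the mouths differ. Grasp the collar 45 to 52 mm above the foot, fingertips clear of the shoulder. Point: on the axis, 30 mm above the foot; z up, x and y square to the mouth's sides. 30 to 100 g.
- plate_a_top (a point): One of four equal aluminium rest plates with black rubber inlay, 68 x 68 x 6 mm, fixed in a row on a low rail, 72 to 92 mm from centre to centre. Point: centre of its top face, 16 mm above the bench; z up, y along the rail. The letters say nothing of the order along the rail: go by position.
- plate_b_top (a point): One of four equal aluminium rest plates with black rubber inlay, 68 x 68 x 6 mm, fixed in a row on a low rail, 72 to 92 mm from centre to centre. Point: centre of its top face, 16 mm above the bench; z up, y along the rail. The letters say nothing of the order along the rail: go by position.
- plate_c_top (a point): One of four equal aluminium rest plates with black rubber inlay, 68 x 68 x 6 mm, fixed in a row on a low rail, 72 to 92 mm from centre to centre. Point: centre of its top face, 16 mm above the bench; z up, y along the rail. The letters say nothing of the order along the rail: go by position.
- plate_d_top (a point): One of four equal aluminium rest plates with black rubber inlay, 68 x 68 x 6 mm, fixed in a row on a low rail, 72 to 92 mm from centre to centre. Point: centre of its top face, 16 mm above the bench; z up, y along the rail. The letters say nothing of the order along the rail: go by position.
- handpiece: Black hot-air handpiece with steel barrel in its grey cradle, past one end of the rail (either end). Fixed, 70 mm high, 50 mm wide along the rail, from 25 mm on the robot's side of the rail's line to 191 mm beyond. Origin: on the bench below it, on the line of the plate centres, 97 to 107 mm from the nearest plate's centre; y along the rail, x across it, towards the barrel's mouth.
- tip_cleaner: Bystander: black round pot of brass wool, 72 mm in diameter, 46 mm high, past the other end of the rail. Origin under its centre. Loose; leave it where it is.
- phone: Bystander: black phone lying flat, 158 x 74 x 9 mm (x is its length), loose, to the right of the nozzles. Origin under its centre. Leave it where it is.
- screwdriver: Bystander: screwdriver about 160 mm long lying along its x axis, loose, to the left of the nozzles. Leave it where it is.
Things that resemble listed ones, but are neither listed nor needed, are in the scene too. Leave any purple or red look-alike of the handpiece alone.

How it is judged:
By the outcome, as a careful person would: the job done as asked, in the order asked, and still so for the second after the job is handed in, with the robot touching nothing.
It also fails if it takes over 83 s, if anything falls off the work surface, if the arm or the gripper's body presses on something with over 40 N, if the wrist force passes 120 N, or if a joint passes its speed limit or range.

## Working session

There is one attempt and no reset: what is moved stays moved. The work goes in short steps, Python scripts to look and compute and a tool call to move; the robot and the scene stay as the last step left them, time stands still between calls to the robot, and variables do not carry over. Pictures are saved under pics/ and viewed, at most 14 in all, crops included, and the job is handed in when it is done.

Besides the shell and the picture viewer there is one more tool, called after "Emit:" in YAML: its name, and indented under it one key for each argument. play_rows: Moves the arm, as the interface text tells. Its arguments: {"type":"object","properties":{"translation":{"type":"array","items":{"type":"array","items":{"type":"number","minimum":-1,"maximum":1}}},"twist":{"type":"array","items":{"type":"array","items":{"type":"number","minimum":-1,"maximum":1}}},"gripper":{"type":"array","items":{"type":"number"}}},"required":["translation","twist","gripper"]}

```bash
mkdir -p pics; ls
cat > h.py <<'E'
from bench import robot
import numpy as np, cv2
def snap(c,n):
    im=robot.snapshot(c); cv2.imwrite(f'pics/{n}.png',im[:,:,::-1]); return im
def proj(c,p):
    m=robot.camera_model(c)
    return cv2.projectPoints(np.array(p,float).reshape(-1,3),np.array(m['rvec'],float),np.array(m['tvec'],float),np.array(m['camera_matrix'],float),None)[0].reshape(-1,2)
def back(c,uv,z,m=None):
    m=m or robot.camera_model(c); R=cv2.Rodrigues(np.array(m['rvec'],float))[0]; t=np.array(m['tvec'],float).reshape(3)
    d=R.T@np.linalg.inv(np.array(m['camera_matrix']))@np.array([uv[0],uv[1],1.]); o=-R.T@t
    return o+d*(z-o[2])/d[2]
E
python3 - <<'E'
from h import *
o=robot.get_obs(); print({k:np.round(v,3) for k,v in o.items()})
t=snap('top','top1'); s=snap('side','side1')
for c in['top','side']:
  for n in['nozzle_24_center','nozzle_36_center','nozzle_48_center','nozzle_60_center','plate_a_top','handpiece','tip_cleaner']:
    print(c,n,[(np.round(d['centre'],3).tolist(),round(d['score'],2),np.round(proj(c,d['centre'])[0]).tolist()) for d in robot.spot_point(n,c)])
E
```

```text
pics
{'time': np.float64(0.0), 'joint_positions': array([ 1.123,  0.088,  1.372, -0.   ,  1.684, -0.103]), 'qvel': array([ 0.001,  0.   , -0.001, -0.001,  0.001,  0.002]), 'joint_torque': array([ 1.0000e-03, -3.4018e+01, -3.0243e+01,  7.2000e-02,  3.3000e-02,
       -0.0000e+00]), 'tool_pos': array([0.186, 0.518, 0.404]), 'ee_rot': array([-3.139, -0.   ,  2.797]), 'wrist_force': array([0.365, 0.012, 0.398]), 'wrist_torque': array([-0.035,  0.002, -0.044]), 'finger_force': np.float64(0.0), 'width': np.float64(0.094)}
top nozzle_24_center [([0.477, -0.198, 0.028], 0.52, [282.0, 175.0])]
top nozzle_36_center []
top nozzle_48_center [([0.459, -0.075, 0.036], 0.57, [241.0, 182.0])]
top nozzle_60_center [([0.468, 0.233, 0.026], 0.55, [139.0, 181.0])]
top plate_a_top [([0.637, 0.016, 0.016], 0.89, [211.0, 126.0])]
top handpiece [([0.308, -0.632, 0.003], 0.9, [427.0, 228.0]), ([0.196, 0.256, 0.003], 0.84, [132.0, 273.0]), ([0.602, -0.166, 0.003], 0.8, [270.0, 137.0]), ([0.101, -0.278, -0.0], 0.59, [312.0, 301.0])]
top tip_cleaner [([0.686, 0.274, -0.002], 0.62, [129.0, 114.0]), ([0.475, -0.197, 0.029], 0.27, [282.0, 176.0])]
side nozzle_24_center [([0.471, -0.198, 0.03], 0.62, [278.0, 212.0])]
side nozzle_36_center [([0.486, 0.097, 0.028], 0.52, [230.0, 174.0])]
side nozzle_48_center [([0.461, -0.076, 0.03], 0.76, [253.0, 196.0])]
side nozzle_60_center [([0.469, 0.233, 0.031], 0.7, [207.0, 160.0])]
side plate_a_top [([0.637, 0.018, 0.015], 0.57, [272.0, 172.0]), ([0.462, -0.078, 0.032], 0.52, [253.0, 196.0])]
side handpiece [([0.202, 0.25, 0.003], 0.96, [147.0, 188.0]), ([0.603, -0.172, 0.001], 0.85, [299.0, 200.0]), ([0.751, 0.024, 0.002], 0.8, [291.0, 164.0]), ([0.097, -0.281, 0.0], 0.78, [200.0, 287.0]), ([0.31, -0.628, 0.003], 0.72, [345.0, 328.0])]
side tip_cleaner []
```

```bash
python3 -c "
import cv2
a=cv2.imread('pics/top1.png');cv2.imwrite('pics/top1b.png',cv2.resize(a,(800,600),interpolation=cv2.INTER_CUBIC))"
```

```text
(no output)
```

View pics/top1b.png

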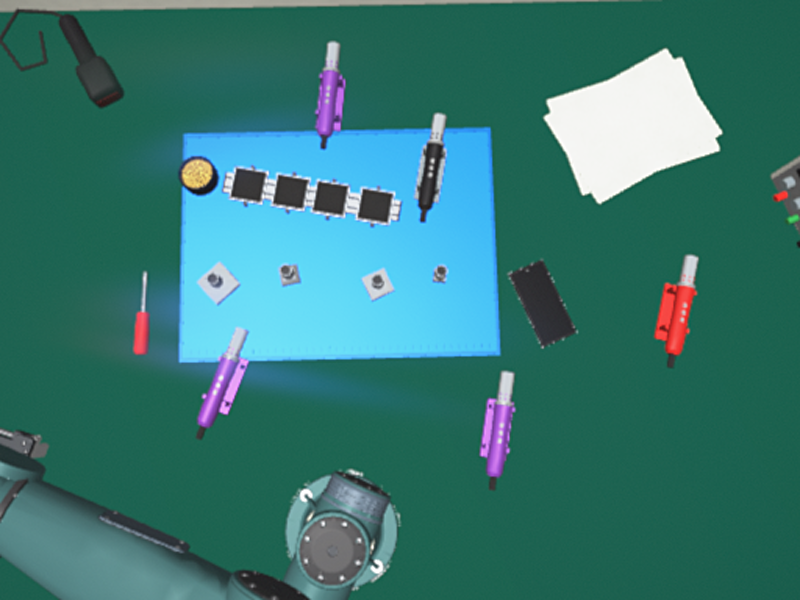

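View pics/side1.png

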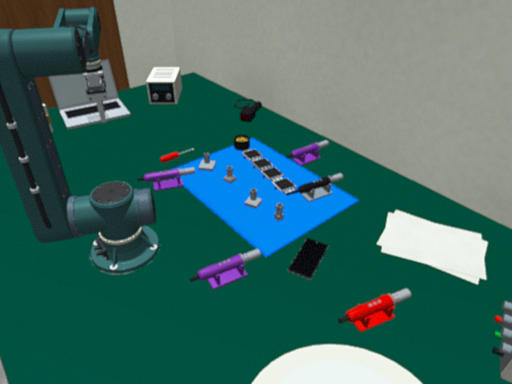

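Black handpiece at (432,170) in the 800x600 top picture. It is the only black one: purple look-alikes at (330,95), (222,383) and (497,430), red one at (680,310). Nozzles: 60 at (218,283), 36 at (289,273), 48 at (378,283), 24 at (440,273). Plates, from the handpiece outwards: (376,206), (331,198), (290,192), (250,186). The pot is at (198,175), at the far end.

First I turn the tool so it is square to the world axes, then go above the mat.

Emit:
play_rows:
  translation:
    - [0, 0, -0.1]
    - [0, 0, -0.1]
    - [0, 0, -0.1]
    - [0, 0, -0.1]
    - [0, 0, -0.1]
    - [0, 0, -0.1]
    - [0, 0, -0.1]
    - [0, 0, -0.1]
  twist:
    - [0, 0, 1]
    - [0, 0, 1]
    - [0, 0, 1]
    - [0, 0, 1]
    - [0, 0, 1]
    - [0, 0, 1]
    - [0, 0, 1]
    - [0, 0, 1]
  gripper: [1, 1, 1, 1, 1, 1, 1, 1]

```text
time: 1.6
tool_pos: [0.1859, 0.5176, 0.4369]
ee_rot: [3.141, -0.0, 1.993]
wrist_force: [0.1, 0.3, 0.1]
width: 0.094
finger_force: 0.0
```

Emit:
play_rows:
  translation:
    - [0, 0, -0.1]
    - [0, 0, -0.1]
    - [0, 0, -0.1]
    - [0, 0, -0.1]
    - [0, 0, 0]
  twist:
    - [0, 0, 1]
    - [0, 0, 1]
    - [0, 0, 1]
    - [0, 0, 1]
    - [0, 0, 0.26]
  gripper: [1, 1, 1, 1, 1]

```text
time: 2.1
tool_pos: [0.1859, 0.5176, 0.4534]
ee_rot: [3.141, -0.001, 1.57]
wrist_force: [0.0, 0.3, 0.3]
width: 0.094
finger_force: 0.0
```

Emit:
play_rows:
  translation:
    - [-0.9, 0.55, 0]
    - [-0.9, 0.55, 0]
    - [-0.9, 0.55, 0]
    - [-0.9, 0.55, 0]
    - [-0.9, 0.55, 0]
    - [-0.9, 0.55, 0]
    - [-0.9, 0.55, 0]
    - [-0.9, 0.55, 0]
  twist:
    - [0, 0, 0]
    - [0, 0, 0]
    - [0, 0, 0]
    - [0, 0, 0]
    - [0, 0, 0]
    - [0, 0, 0]
    - [0, 0, 0]
    - [0, 0, 0]
  gripper: [1, 1, 1, 1, 1, 1, 1, 1]

```text
time: 2.9
tool_pos: [0.3623, 0.228, 0.4527]
ee_rot: [3.141, -0.0, 1.572]
wrist_force: [0.9, 0.4, -0.4]
width: 0.0939
finger_force: 0.0
```

Emit:
play_rows:
  translation:
    - [-0.9, 0.55, 0]
    - [-0.9, 0.55, 0]
    - [-0.9, 0.55, 0]
    - [-0.9, 0.55, 0]
    - [-0.9, 0.55, 0]
    - [0, 0, 0]
  twist:
    - [0, 0, 0]
    - [0, 0, 0]
    - [0, 0, 0]
    - [0, 0, 0]
    - [0, 0, 0]
    - [0, 0, 0]
  gripper: [1, 1, 1, 1, 1, 1]

```text
time: 3.5
tool_pos: [0.4737, 0.046, 0.4515]
ee_rot: [-3.14, 0.002, 1.566]
wrist_force: [0.2, 1.2, -1.2]
width: 0.0939
finger_force: 0.0
```

Run:
```python
from h import *
o=robot.get_obs(); print(o['time'],o['tool_pos'],o['ee_rot'])
m=robot.camera_model('wrist'); print(m['camera_matrix'],back('wrist',(256,192),0))
im=snap('wrist','w1'); cv2.imwrite('pics/w1b.png',cv2.resize(im[:,:,::-1],(800,600)))
for n in['nozzle_24_center','nozzle_36_center','nozzle_48_center','nozzle_60_center','plate_a_top','handpiece']:
    print(n,[(np.round(d['centre'],3).tolist(),round(d['score'],2),np.round(proj('wrist',d['centre'])[0]).tolist()) for d in robot.spot_point(n,'wrist')])
```

```text
3.5 [0.47365229 0.04602429 0.45154438] [-3.14043865e+00  1.60049783e-03  1.56555230e+00]
[[336.8580534    0.         251.87590048]
 [  0.         336.8580534  191.45404764]
 [  0.           0.           1.        ]] [ 0.47740248 -0.00153193  0.        ]
nozzle_24_center [([0.477, -0.202, 0.029], 0.81, [256.0, 334.0])]
nozzle_36_center [([0.484, 0.097, 0.036], 0.57, [264.0, 123.0])]
nozzle_48_center [([0.464, -0.074, 0.028], 0.78, [247.0, 254.0])]
nozzle_60_center []
plate_a_top [([0.636, 0.014, 0.018], 0.71, [381.0, 188.0])]
handpiece [([0.748, 0.02, -0.004], 0.76, [459.0, 180.0])]
```

View pics/w1b.png

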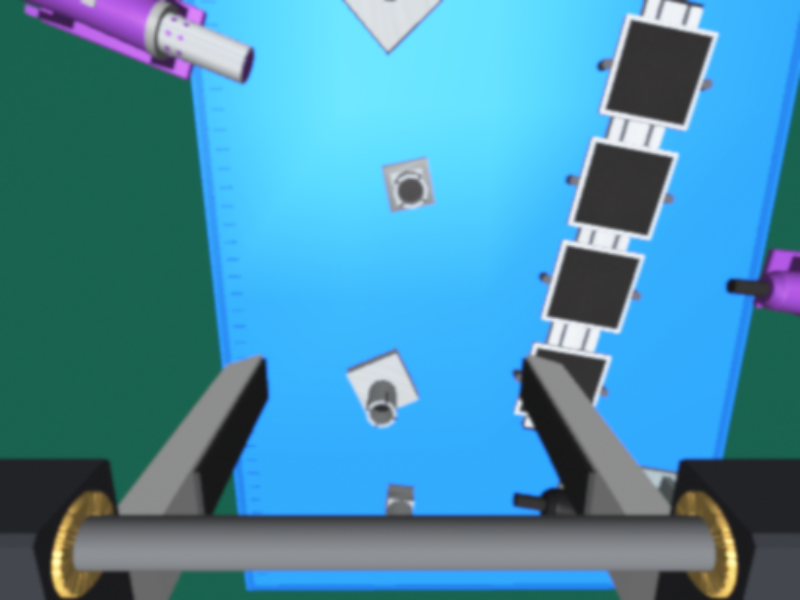

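The wrist view shows three full plates at about (658,72), (625,188) and (592,287), with the fourth at (570,380) partly behind a finger. The 36 nozzle is at (408,185), the 48 at (382,385) and the 24 at (400,500); the 60's corner is at (390,30). The handpiece end of the rail is at the lower side. Next I measure the plates and the mouth angles.

```bash
cat >> h.py <<'E'
def blobs(c,im,mask,z,amin,m=None):
    out=[]
    for k in cv2.findContours(mask.astype(np.uint8),cv2.RETR_EXTERNAL,cv2.CHAIN_APPROX_NONE)[0]:
        if cv2.contourArea(k)<amin: continue
        w=np.array([back(c,p,z,m)[:2] for p in k[:,0]],np.float32)
        (cx,cy),(a,b),an=cv2.minAreaRect(w*1000)
        u=k[:,0].mean(0); out.append((np.round(u),round(cx,1),round(cy,1),round(a,1),round(b,1),round(an,1)))
    return out
def masks(im):
    h=cv2.cvtColor(im,cv2.COLOR_RGB2HSV); return h[...,2]<75, (h[...,1]<90)&(h[...,2]>60)
E
python3 - <<'E'
from h import *
for c,n,a in[('wrist','w1',900),('top','top1',60)]:
    im=cv2.imread(f'pics/{n}.png')[:,:,::-1].copy(); d,g=masks(im)
    print(c,'dark'); [print(*b) for b in blobs(c,im,d,.016,a) if 35<b[3]<90 and 35<b[4]<90]
    print('grey'); [print(*b) for b in blobs(c,im,g,.008,a/3) if b[3]<110 and b[4]<110]
E
```

```text
wrist dark
[379. 183.] 633.6 19.8 57.8 57.4 79.4
[398. 120.] 648.2 99.1 58.2 57.8 79.5
[421.  46.] 663.8 182.7 58.9 58.1 79.6
greyTraceback (most recent call last):
  File "<stdin>", line 5, in <module>
  File "h.py", line 16, in blobs
    w=np.array([back(c,p,z,m)[:2] for p in k[:,0]],np.float32)
                ~~~~^^^^^^^^^
  File "h.py", line 9, in back
    m=m or robot.camera_model(c); R=cv2.Rodrigues(np.array(m['rvec'],float))[0]; t=np.array(m['tvec'],float).reshape(3)
           ~~~~~~~~~~~~~~~~~~^^^
ValueError: time passes only in moves, steps and waits
```

Run:
```python
from h import *
for c,n,a in[('wrist','w1',900),('top','top1',60)]:
    m=robot.camera_model(c)
    im=cv2.imread(f'pics/{n}.png')[:,:,::-1].copy(); d,g=masks(im)
    print(c,'dark'); [print(*b) for b in blobs(c,im,d,.016,a,m) if 35<b[3]<90 and 35<b[4]<90]
    print('grey'); [print(*b) for b in blobs(c,im,g,.008,a/3,m) if b[3]<110 and b[4]<110]
```

```text
wrist dark
[379. 183.] 633.6 19.8 57.8 57.4 79.4
[398. 120.] 648.2 99.1 58.2 57.8 79.5
[421.  46.] 663.8 182.7 58.9 58.1 79.6
grey
[495. 363.] 853.6 -271.4 56.2 81.6 2.9
[ 12. 364.] 95.5 -272.5 81.2 44.4 86.9
[245. 248.] 462.7 -78.0 50.5 64.2 24.3
[261. 118.] 482.1 101.5 35.1 36.4 11.4
[250.   9.] 468.7 214.9 68.7 34.0 0.1
[124.  28.] 325.1 203.1 40.3 76.6 70.0
top dark
[240. 131.] 619.4 -73.2 56.1 54.7 79.0
[211. 126.] 636.8 14.7 55.3 55.3 79.0
[185. 122.] 651.4 93.6 56.4 54.9 79.1
[158. 118.] 667.6 177.1 55.4 54.9 79.0
grey
[230. 305.] 98.3 -37.5 56.2 13.0 65.5
[ 16. 284.] 172.4 599.4 95.8 44.6 79.4
[323. 249.] 256.5 -315.2 33.4 65.9 84.3
[149. 246.] 275.1 203.2 9.9 59.4 67.0
[150. 221.] 350.6 198.1 32.6 64.2 63.7
[344. 212.] 365.7 -379.3 80.9 28.7 39.6
[241. 181.] 463.5 -75.6 48.3 47.9 25.0
[281. 175.] 482.0 -198.8 24.6 30.7 78.9
[185. 175.] 487.9 97.8 39.2 34.9 12.2
[139. 180.] 473.1 235.2 61.1 60.0 41.4
[440. 174.] 475.7 -687.4 38.0 66.7 74.3
[281. 112.] 682.1 -203.2 11.8 109.1 79.0
[61. 50.] 902.0 489.5 65.0 47.7 29.5
[212.  37.] 936.4 5.6 36.2 68.9 80.0
```

Emit:
play_rows:
  translation:
    - [-0.9, 0, 0.1]
    - [-0.9, 0, 0.2]
    - [-0.9, 0, 0.3]
    - [-0.9, 0, 0.3]
    - [-0.9, 0, 0.3]
    - [0, 0, 0]
    - [0, 0, 0]
    - [0, 0, 0]
  twist:
    - [0, 0, 0]
    - [0, 0, 0]
    - [0, 0, 0]
    - [0, 0, 0]
    - [0, 0, 0]
    - [0, 0, 0.9]
    - [0, 0, 0.9]
    - [0, 0, 0]
  gripper: [1, 1, 1, 1, 1, 1, 1, 1]

```text
time: 4.65
tool_pos: [0.4718, -0.1298, 0.4047]
ee_rot: [3.141, -0.0, 1.392]
wrist_force: [-0.1, -0.3, 0.8]
width: 0.0938
finger_force: 0.0
```

Emit:
play_rows:
  translation:
    - [0, 0, 0]
    - [0, 0, 0]
    - [0, 0, 0]
  twist:
    - [0, 0, 0]
    - [0, 0, 0]
    - [0, 0, 0]
  gripper: [1, 1, 1]

```text
time: 4.95
tool_pos: [0.4719, -0.1299, 0.4049]
ee_rot: [3.141, 0.0, 1.393]
wrist_force: [-0.5, -0.2, 0.2]
width: 0.0937
finger_force: 0.0
```

```bash
cat > look.py <<'E'
import sys; from h import *
o=robot.get_obs(); print(o['time'],o['tool_pos'],o['ee_rot'])
m=robot.camera_model('wrist'); n=sys.argv[1]
im=snap('wrist',n); cv2.imwrite(f'pics/{n}b.png',cv2.resize(im[:,:,::-1],(800,600)))
d,g=masks(im)
print('dark'); [print(*b) for b in blobs('wrist',im,d,.016,700,m) if 35<b[3]<90 and 35<b[4]<90]
print('grey'); [print(*b) for b in blobs('wrist',im,g,.008,200,m) if b[3]<110 and b[4]<110]
for k in sys.argv[2:]:
    print(k,[(np.round(d['centre'],3).tolist(),round(d['score'],2),np.round(proj('wrist',d['centre'])[0]*1.5625).tolist()) for d in robot.spot_point(k,'wrist')])
E
python3 look.py w2 nozzle_24_center plate_a_top handpiece
```

```text
4.95 [ 0.47193536 -0.12987541  0.40487334] [3.14119341e+00 5.05641877e-05 1.39251852e+00]
dark
[379.  92.] 617.4 -74.5 58.7 58.2 79.3
grey
[495. 363.] 755.7 -462.8 72.4 49.9 82.6
[ 12. 364.] 94.0 -342.9 72.1 39.4 76.6
[267. 228.] 475.5 -209.8 51.6 25.9 82.8
[235. 121.] 461.3 -76.8 49.0 48.8 23.9
nozzle_24_center [([0.478, -0.201, 0.029], 0.95, [421.0, 358.0])]
plate_a_top []
handpiece [([0.603, -0.171, -0.001], 0.72, [574.0, 279.0])]
```

View pics/w2b.png

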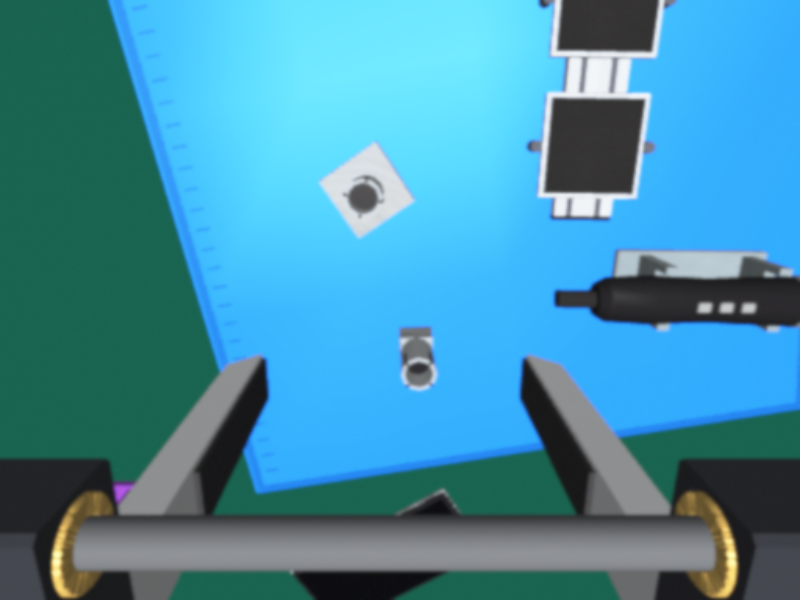

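The view shows the 24 nozzle's collar top at (419,375) with its mouth edge level in the picture, so it is already square to the plates. The black handpiece is at (690,300), next to plate 1 at (595,146).

```bash
cat >> h.py <<'E'
def go(x,y,z=None):
    o=robot.get_obs(); p=o['tool_pos']; w=o['ee_rot'][2]
    d=np.array([x-p[0],y-p[1]])/.04
    print('units x,y,z',np.round([d@[np.cos(w),np.sin(w)],d@[np.sin(w),-np.cos(w)],0 if z is None else (p[2]-z)/.04],2))
E
python3 - <<'E'
from h import *
s=800/512
print(back('wrist',(418.5/s,375/s),.06), back('wrist',(417/s,328/s),.0))
go(.4775,-.202,.245+.03)
E
```

```text
[ 0.4755398  -0.19931965  0.06      ] [ 0.4790659  -0.18785953  0.        ]
units x,y,z [-1.74  0.46  3.24]
```

Emit:
play_rows:
  translation:
    - [-0.85, 0.21, 0]
    - [-0.85, 0.21, 0.4]
    - [0, 0, 0.9]
    - [0, 0, 0.9]
    - [0, 0, 0.9]
    - [0, 0, 0.8]
    - [0, 0, 0.5]
    - [0, 0, 0]
  twist:
    - [0, 0, 0]
    - [0, 0, 0]
    - [0, 0, 0]
    - [0, 0, 0]
    - [0, 0, 0]
    - [0, 0, 0]
    - [0, 0, 0]
    - [0, 0, 0]
  gripper: [1, 1, 1, 1, 1, 1, 1, 1]

```text
time: 5.95
tool_pos: [0.475, -0.1996, 0.2249]
ee_rot: [-3.134, -0.003, 1.391]
wrist_force: [-0.1, 0.7, -0.2]
width: 0.0942
finger_force: 0.0
```

Emit:
play_rows:
  translation:
    - [0, 0, 0]
    - [0, 0, 0]
    - [0, 0, 0]
    - [0, 0, 0]
    - [0, 0, 0]
    - [0, 0, 0]
    - [0, 0, 0]
    - [0, 0, 0]
  twist:
    - [0, 0, 0]
    - [0, 0, 0]
    - [0, 0, 0]
    - [0, 0, 0]
    - [0, 0, 0]
    - [0, 0, 0]
    - [0, 0, 0]
    - [0, 0, 0]
  gripper: [-1, -1, -1, -1, -1, -1, -1, -1]

```text
time: 6.75
tool_pos: [0.4762, -0.2003, 0.2286]
ee_rot: [-3.142, -0.0, 1.391]
wrist_force: [-0.3, 1.2, -0.1]
width: 0.0338
finger_force: 0.0
```

Run:
```python
from h import *
o=robot.get_obs(); print(o['time'],o['tool_pos'],o['ee_rot'],o['width'],o['finger_force'])
go(.6183,-.074,.246)
```

```text
6.75 [ 0.47624917 -0.20026441  0.22864446] [-3.14157037e+00 -1.08684427e-04  1.39074612e+00] 0.033763303322975814 0.0
units x,y,z [ 3.74  2.93 -0.43]
```

Still closing.

Emit:
play_rows:
  translation:
    - [0, 0, 0]
    - [0, 0, 0]
    - [0, 0, 0]
    - [0, 0, 0]
  twist:
    - [0, 0, 0]
    - [0, 0, 0]
    - [0, 0, 0]
    - [0, 0, 0]
  gripper: [-1, -1, -1, -1]

```text
time: 7.15
tool_pos: [0.4762, -0.2003, 0.2286]
ee_rot: [-3.141, -0.0, 1.391]
wrist_force: [-0.5, 0.3, 0.1]
width: 0.0233
finger_force: 30.0
```

Emit:
play_rows:
  translation:
    - [0, 0, -0.4]
    - [0, 0, -0.8]
    - [0, 0, -0.8]
    - [0, 0, -0.5]
    - [0, 0, 0]
    - [0, 0, 0]
  twist:
    - [0, 0, 0]
    - [0, 0, 0]
    - [0, 0, 0]
    - [0, 0, 0]
    - [0, 0, 0]
    - [0, 0, 0]
  gripper: [-1, -1, -1, -1, -1, -1]

```text
time: 7.75
tool_pos: [0.4761, -0.2002, 0.3282]
ee_rot: [-3.141, -0.0, 1.391]
wrist_force: [-0.5, -0.1, -0.9]
width: 0.0234
finger_force: 30.0
```

Run:
```python
from h import *
o=robot.get_obs(); print(o['time'],o['tool_pos'],o['ee_rot'],o['width'],o['finger_force'])
im=snap('wrist','w3'); cv2.imwrite('pics/w3b.png',cv2.resize(im[190:384,130:382,::-1],(756,582)))
go(.6183,-.074,.246)
```

```text
7.75 [ 0.4761489  -0.20018904  0.32816795] [-3.14140633e+00 -1.33591576e-04  1.39079260e+00] 0.023438956793281774 29.99622344970703
units x,y,z [3.74 2.94 2.03]
```

View pics/w3b.png

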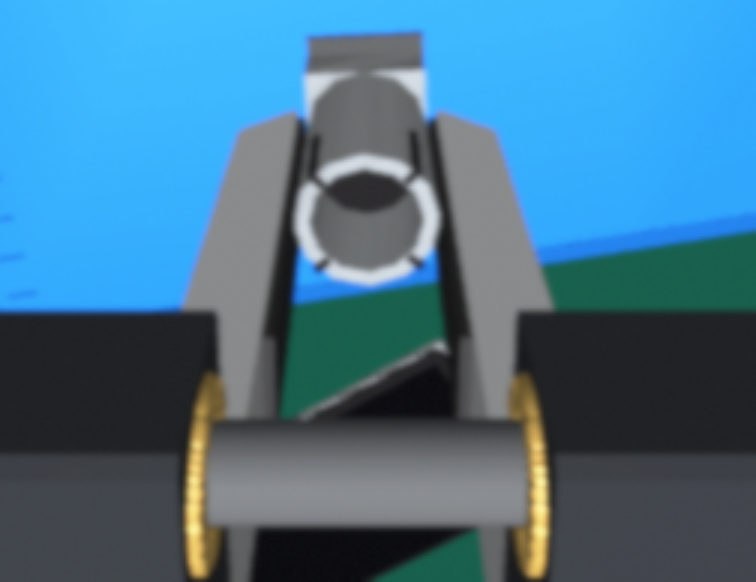

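The nozzle is held upright with its collar ring at (367,219) in the crop, and the mouth is square to within about 2°. I check the in-hand offset next.

Run:
```python
from h import *
p=back('wrist',(130+367/3,190+219/3),.1596); t=robot.get_obs()['tool_pos']; print((p-t)[:2]*1000)
```

```text
[-0.61638347  3.18965932]
```

Emit:
play_rows:
  translation:
    - [0.5, 0.4, 0]
    - [0.8, 0.6, 0]
    - [0.8, 0.6, 0]
    - [0.8, 0.6, 0]
    - [0.6, 0.5, 0]
    - [0.2, 0.2, 0]
    - [0, 0, 0]
    - [0, 0, 0]
  twist:
    - [0, 0, 0]
    - [0, 0, 0]
    - [0, 0, 0]
    - [0, 0, 0]
    - [0, 0, 0]
    - [0, 0, 0]
    - [0, 0, 0]
    - [0, 0, 0]
  gripper: [-1, -1, -1, -1, -1, -1, -1, -1]

```text
time: 8.6
tool_pos: [0.6163, -0.0761, 0.3273]
ee_rot: [-3.139, 0.001, 1.39]
wrist_force: [0.2, -0.1, -0.8]
width: 0.0236
finger_force: 30.0
```

```bash
python3 look.py w4; python3 -c "
from h import *
go(.6183,-.074,.246)"
```

```text
8.6 [ 0.61627892 -0.07605676  0.32728687] [-3.13867416e+00  6.37835804e-04  1.39033467e+00]
dark
[255. 184.] 617.3 -74.4 58.8 58.7 79.1
[256.  78.] 634.2 13.6 59.3 59.0 79.0
grey
[ 86. 218.] 449.5 -82.0 80.5 48.7 23.7
[43. 13.] 474.3 89.2 29.9 67.1 79.6
units x,y,z [0.07 0.04 2.05]
```

Emit:
play_rows:
  translation:
    - [0, 0.03, 0.5]
    - [0, 0, 0.6]
    - [0, 0, 0.5]
    - [0, 0, 0.25]
    - [0, 0, 0.1]
    - [0, 0, 0]
    - [0, 0, 0]
    - [0, 0, 0]
  twist:
    - [0, 0, 0]
    - [0, 0, 0]
    - [0, 0, 0]
    - [0, 0, 0]
    - [0, 0, 0]
    - [0, 0, 0]
    - [0, 0, 0]
    - [0, 0, 0]
  gripper: [-1, -1, -1, -1, -1, -1, -1, -1]

```text
time: 9.45
tool_pos: [0.6184, -0.0758, 0.2522]
ee_rot: [3.139, 0.0, 1.391]
wrist_force: [0.2, 0.5, -0.1]
width: 0.0238
finger_force: 30.0
```

```bash
python3 -c "
from h import *
o=robot.get_obs();print(o['tool_pos'],o['ee_rot'],o['wrist_force'])
go(.6178,-.0763,.2456)"
```

```text
[ 0.61843035 -0.07580646  0.2521962 ] [3.13894251e+00 3.00903542e-05 1.39074963e+00] [ 0.15617231  0.48697647 -0.07669977]
units x,y,z [-0.01 -0.01  0.16]
```

Emit:
play_rows:
  translation:
    - [0, 0, 0.1]
    - [0, 0, 0.06]
    - [0, 0, 0]
    - [0, 0, 0]
  twist:
    - [0, 0, 0]
    - [0, 0, 0]
    - [0, 0, 0]
    - [0, 0, 0]
  gripper: [-1, -1, -1, -1]

```text
time: 9.85
tool_pos: [0.6182, -0.0756, 0.2446]
ee_rot: [3.141, -0.0, 1.391]
wrist_force: [0.4, 0.2, 2.0]
width: 0.0237
finger_force: 30.0
```

Emit:
play_rows:
  translation:
    - [0, 0, 0]
    - [0, 0, 0]
    - [0, 0, 0]
    - [0, 0, 0]
    - [0, 0, 0]
    - [0, 0, 0]
    - [0, 0, 0]
    - [0, 0, 0]
  twist:
    - [0, 0, 0]
    - [0, 0, 0]
    - [0, 0, 0]
    - [0, 0, 0]
    - [0, 0, 0]
    - [0, 0, 0]
    - [0, 0, 0]
    - [0, 0, 0]
  gripper: [1, 1, 1, 1, 1, 1, 1, 1]

```text
time: 10.65
tool_pos: [0.6181, -0.0757, 0.2443]
ee_rot: [3.142, -0.0, 1.391]
wrist_force: [0.1, -0.3, -0.4]
width: 0.0839
finger_force: 0.0
```

Emit:
play_rows:
  translation:
    - [0, 0, -0.5]
    - [0, 0, -0.8]
    - [0, 0, -0.9]
    - [0, 0, -0.9]
    - [0, 0, -0.8]
    - [0, 0, 0]
    - [0, 0, 0]
    - [0, 0, 0]
  twist:
    - [0, 0, 0]
    - [0, 0, 0]
    - [0, 0, 0]
    - [0, 0, 0]
    - [0, 0, 0]
    - [0, 0, 0]
    - [0, 0, 0]
    - [0, 0, 0]
  gripper: [1, 1, 1, 1, 1, 1, 1, 1]

```text
time: 11.45
tool_pos: [0.6179, -0.0756, 0.398]
ee_rot: [-3.138, -0.0, 1.391]
wrist_force: [-0.4, -0.6, -0.3]
width: 0.094
finger_force: 0.0
```

```bash
python3 look.py w5 nozzle_24_center; python3 -c "
from h import *
go(.4765,.145)"
```

```text
11.45 [ 0.61787272 -0.07562393  0.39803013] [-3.13801383e+00 -1.61149529e-04  1.39079685e+00]
dark
[253. 167.] 617.5 -74.5 57.8 58.2 78.5
[254.  82.] 634.2 13.7 58.4 58.4 79.1
grey
[495. 363.] 893.6 -399.5 70.6 48.6 82.5
[ 12. 364.] 243.8 -283.3 71.1 38.9 76.5
[303. 266.] 652.4 -209.0 20.0 103.4 77.4
[116. 195.] 453.0 -80.5 70.8 48.6 23.8
[84. 23.] 475.1 101.1 54.0 51.8 10.9
nozzle_24_center [([0.618, -0.077, 0.048], 0.8, [398.0, 279.0])]
units x,y,z [ 4.79 -4.47  0.  ]
```

View pics/w5b.png

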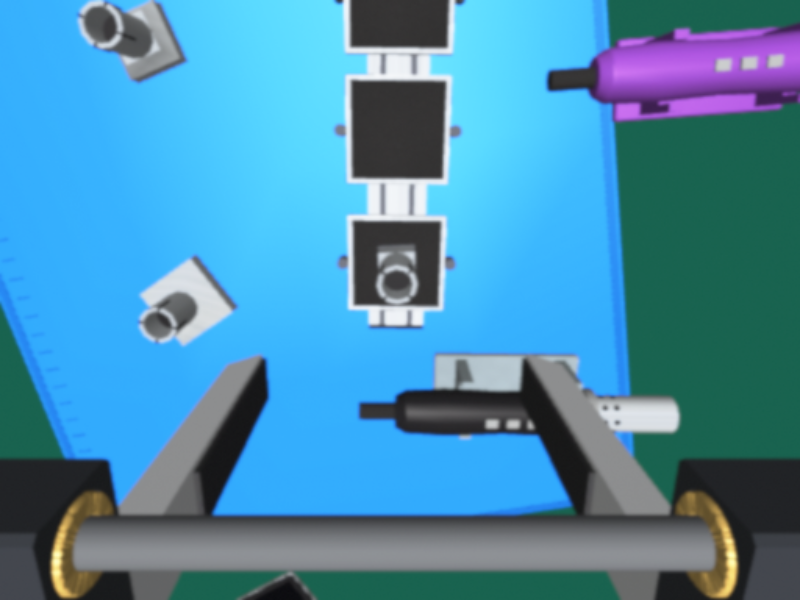

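The 24 nozzle stands centred on plate 1, with collar ring (397,282) and plate (396,262). Next is the 36.

Emit:
play_rows:
  translation:
    - [0.6, -0.5, 0]
    - [0.8, -0.7, 0]
    - [0.8, -0.7, 0]
    - [0.8, -0.7, 0]
    - [0.8, -0.7, 0]
    - [0.8, -0.7, 0]
    - [0.5, -0.4, 0]
    - [0, 0, 0]
  twist:
    - [0, 0, 0]
    - [0, 0, 0]
    - [0, 0, 0]
    - [0, 0, 0]
    - [0, 0, 0]
    - [0, 0, 0]
    - [0, 0, 0]
    - [0, 0, 0]
  gripper: [1, 1, 1, 1, 1, 1, 1, 1]

```text
time: 12.35
tool_pos: [0.4798, 0.1589, 0.3992]
ee_rot: [-3.139, -0.0, 1.396]
wrist_force: [1.1, -0.3, -0.3]
width: 0.0937
finger_force: 0.0
```

Emit:
play_rows:
  translation:
    - [0, 0, 0]
    - [0, 0, 0]
    - [0, 0, 0]
    - [0, 0, 0]
    - [0, 0, 0]
    - [0, 0, 0]
    - [0, 0, 0]
  twist:
    - [0, 0, -0.9]
    - [0, 0, -0.9]
    - [0, 0, -0.9]
    - [0, 0, -0.9]
    - [0, 0, 0]
    - [0, 0, 0]
    - [0, 0, 0]
  gripper: [1, 1, 1, 1, 1, 1, 1]

```text
time: 13.05
tool_pos: [0.4817, 0.1562, 0.3998]
ee_rot: [-3.141, 0.0, 1.749]
wrist_force: [-0.4, 0.6, 0.5]
width: 0.094
finger_force: 0.0
```

```bash
python3 look.py w6 nozzle_36_center nozzle_60_center nozzle_48_center
```

```text
13.05 [0.48167028 0.15616574 0.39980445] [-3.14083996e+00  1.35177445e-04  1.74894963e+00]
dark
[389. 241.] 649.7 92.5 57.7 57.8 79.1
[418. 180.] 665.4 175.5 58.7 58.3 79.1
[471.  94.] 688.3 271.3 86.8 75.5 22.7
grey
[496. 364.] 857.4 -52.3 48.1 71.8 13.6
[ 12. 364.] 204.2 -170.2 38.2 71.5 6.5
[334. 311.] 622.3 4.6 78.3 91.7 10.2
[246. 220.] 484.9 88.1 34.2 56.1 10.6
[116. 117.] 326.9 183.2 42.6 75.9 66.0
[256.  94.] 470.7 233.9 60.6 60.6 41.7
nozzle_36_center [([0.486, 0.098, 0.034], 0.97, [387.0, 350.0])]
nozzle_60_center [([0.472, 0.236, 0.031], 0.61, [402.0, 148.0]), ([0.637, 0.014, 0.016], 0.41, [554.0, 469.0])]
nozzle_48_center []
```

View pics/w6b.png

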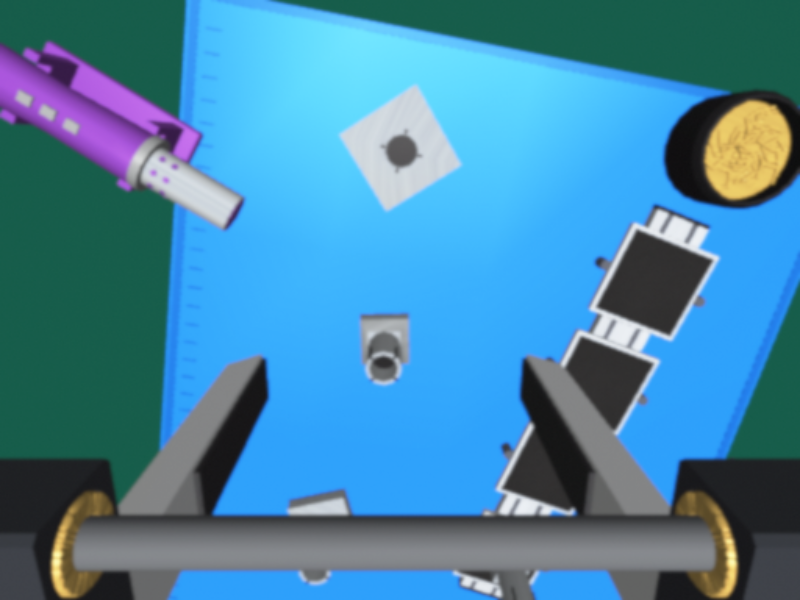

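The 36 nozzle's collar is at (384,365), with its back foot edge level at y=316, so the tool is square to it. The 60 is at (402,148) and the pot at (735,150).

Run:
```python
from h import *
s=800/512
a=back('wrist',(384/s,366/s),.06);e=back('wrist',(385/s,316/s),.0); w=robot.get_obs()['ee_rot'][2]
b=e[:2]-.018*np.array([np.cos(w),np.sin(w)]); print(a,b)
c=(a[:2]+b)/2; go(*c,.2286)
```

```text
[0.48459817 0.09769222 0.06      ] [0.48500396 0.09436538]
units x,y,z [-1.5  -0.19  4.29]
```

Emit:
play_rows:
  translation:
    - [-0.75, -0.1, 0]
    - [-0.74, -0.09, 0.4]
    - [0, 0, 0.9]
    - [0, 0, 0.9]
    - [0, 0, 0.9]
    - [0, 0, 0.8]
    - [0, 0, 0.39]
    - [0, 0, 0]
  twist:
    - [0, 0, 0]
    - [0, 0, 0]
    - [0, 0, 0]
    - [0, 0, 0]
    - [0, 0, 0]
    - [0, 0, 0]
    - [0, 0, 0]
    - [0, 0, 0]
  gripper: [1, 1, 1, 1, 1, 1, 1, 1]

```text
time: 14.05
tool_pos: [0.4834, 0.0965, 0.2256]
ee_rot: [-3.135, -0.001, 1.751]
wrist_force: [0.5, -0.3, -0.4]
width: 0.0939
finger_force: 0.0
```

Emit:
play_rows:
  translation:
    - [0, 0, 0]
    - [0, 0, 0]
    - [0, 0, 0]
    - [0, 0, 0]
    - [0, 0, 0]
    - [0, 0, 0]
    - [0, 0, 0]
    - [0, 0, 0]
  twist:
    - [0, 0, 0]
    - [0, 0, 0]
    - [0, 0, 0]
    - [0, 0, 0]
    - [0, 0, 0]
    - [0, 0, 0]
    - [0, 0, 0]
    - [0, 0, 0]
  gripper: [-1, -1, -1, -1, -1, -1, -1, -1]

```text
time: 14.85
tool_pos: [0.4846, 0.0966, 0.2286]
ee_rot: [-3.142, -0.0, 1.751]
wrist_force: [-0.8, 0.2, -0.1]
width: 0.0335
finger_force: 0.0
```

Emit:
play_rows:
  translation:
    - [0, 0, 0]
    - [0, 0, 0]
    - [0, 0, 0]
    - [0, 0, 0]
  twist:
    - [0, 0, 0]
    - [0, 0, 0]
    - [0, 0, 0]
    - [0, 0, 0]
  gripper: [-1, -1, -1, -1]

```text
time: 15.25
tool_pos: [0.4846, 0.0966, 0.2286]
ee_rot: [-3.142, -0.0, 1.751]
wrist_force: [-0.4, 0.7, -1.0]
width: 0.0233
finger_force: 30.0
```

Emit:
play_rows:
  translation:
    - [0, 0, -0.4]
    - [0, 0, -0.8]
    - [0, 0, -0.8]
    - [0, 0, -0.5]
    - [0, 0, 0]
    - [0, 0, 0]
    - [0, 0, 0]
    - [0, 0, 0]
  twist:
    - [0, 0, 0]
    - [0, 0, 0]
    - [0, 0, 0]
    - [0, 0, 0.9]
    - [0, 0, 0.9]
    - [0, 0, 0.9]
    - [0, 0, 0.9]
    - [0, 0, 0]
  gripper: [-1, -1, -1, -1, -1, -1, -1, -1]

```text
time: 16.05
tool_pos: [0.4846, 0.0966, 0.3286]
ee_rot: [-3.141, -0.0, 1.391]
wrist_force: [-0.1, 0.3, -1.1]
width: 0.0235
finger_force: 30.0
```

Run:
```python
from h import *
o=robot.get_obs(); print(o['time'],o['tool_pos'],o['ee_rot'],o['width'])
m=robot.camera_model('wrist'); im=snap('wrist','w7'); d,g=masks(im)
cv2.imwrite('pics/w7b.png',cv2.resize(im[190:384,130:382,::-1],(756,582)))
go(.6343,.0132,.2456)
```

```text
16.05 [0.48455062 0.09655371 0.32857404] [-3.14134675e+00 -2.25844277e-05  1.39095165e+00] 0.023452365140515408
units x,y,z [-1.39  4.05  2.07]
```

View pics/w7b.png

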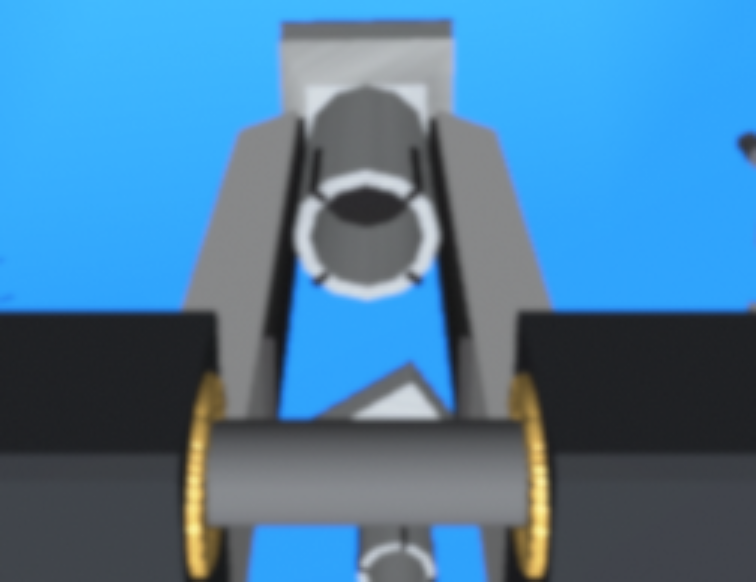

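The 36 is held square, with its collar ring at (367,235). That is 16 px lower than the 24 was, so it sits about 2.5 mm back in the hand, and I allow for that.

Emit:
play_rows:
  translation:
    - [-0.2, 0.5, 0]
    - [-0.3, 0.9, 0]
    - [-0.3, 0.9, 0]
    - [-0.3, 0.9, 0]
    - [-0.22, 0.64, 0]
    - [0, 0.2, 0]
    - [0, 0, 0.3]
    - [0, 0, 0]
  twist:
    - [0, 0, 0]
    - [0, 0, 0]
    - [0, 0, 0]
    - [0, 0, 0]
    - [0, 0, 0]
    - [0, 0, 0]
    - [0, 0, 0]
    - [0, 0, 0]
  gripper: [-1, -1, -1, -1, -1, -1, -1, -1]

```text
time: 16.9
tool_pos: [0.633, 0.0164, 0.3139]
ee_rot: [-3.136, 0.0, 1.392]
wrist_force: [-1.2, 1.3, -0.7]
width: 0.0232
finger_force: 30.0
```

Emit:
play_rows:
  translation:
    - [0, 0, 0.5]
    - [0, 0, 0.5]
    - [0, 0, 0.3]
    - [0, 0, 0.2]
    - [0, 0, 0]
    - [0, 0, 0]
    - [0, 0, 0]
    - [0, 0, 0]
  twist:
    - [0, 0, 0]
    - [0, 0, 0]
    - [0, 0, 0]
    - [0, 0, 0]
    - [0, 0, 0]
    - [0, 0, 0]
    - [0, 0, 0]
    - [0, 0, 0]
  gripper: [-1, -1, -1, -1, -1, -1, -1, -1]

```text
time: 17.7
tool_pos: [0.6345, 0.0157, 0.2579]
ee_rot: [3.14, -0.0, 1.391]
wrist_force: [0.7, 0.9, -0.5]
width: 0.0233
finger_force: 30.0
```

```bash
python3 -c "
from h import *
o=robot.get_obs();print(o['time'],o['tool_pos'],o['ee_rot'],o['wrist_force'])
go(.6346,.016,.2456)"
```

```text
17.7 [0.63446441 0.01566747 0.25787403] [ 3.13954648e+00 -3.21081968e-04  1.39078906e+00] [ 0.72491413  0.88655113 -0.49248993]
units x,y,z [0.01 0.   0.31]
```

Emit:
play_rows:
  translation:
    - [0, 0, 0.2]
    - [0, 0, 0.11]
    - [0, 0, 0]
    - [0, 0, 0]
  twist:
    - [0, 0, 0]
    - [0, 0, 0]
    - [0, 0, 0]
    - [0, 0, 0]
  gripper: [-1, -1, -1, -1]

```text
time: 18.1
tool_pos: [0.6342, 0.0156, 0.2442]
ee_rot: [3.141, -0.0, 1.391]
wrist_force: [0.8, -0.7, 0.8]
width: 0.0235
finger_force: 30.0
```

Emit:
play_rows:
  translation:
    - [0, 0, 0]
    - [0, 0, 0]
    - [0, 0, 0]
    - [0, 0, 0]
    - [0, 0, 0]
    - [0, 0, 0]
    - [0, 0, 0]
    - [0, 0, 0]
  twist:
    - [0, 0, 0]
    - [0, 0, 0]
    - [0, 0, 0]
    - [0, 0, 0]
    - [0, 0, 0]
    - [0, 0, 0]
    - [0, 0, 0]
    - [0, 0, 0]
  gripper: [1, 1, 1, 1, 1, 1, 1, 1]

```text
time: 18.9
tool_pos: [0.6342, 0.0157, 0.2443]
ee_rot: [3.142, -0.0, 1.391]
wrist_force: [-0.0, -0.2, -0.1]
width: 0.0841
finger_force: 0.0
```

Emit:
play_rows:
  translation:
    - [0, 0, -0.5]
    - [0, 0, -0.8]
    - [0, 0, -0.9]
    - [0, 0, -0.9]
    - [0, 0, -0.8]
    - [0, 0, 0]
    - [0, 0, 0]
    - [0, 0, 0]
  twist:
    - [0, 0, 0]
    - [0, 0, 0]
    - [0, 0, 0]
    - [0, 0, 0]
    - [0, 0, 0]
    - [0, 0, 0]
    - [0, 0, 0]
    - [0, 0, 0]
  gripper: [1, 1, 1, 1, 1, 1, 1, 1]

```text
time: 19.7
tool_pos: [0.634, 0.0157, 0.398]
ee_rot: [-3.138, 0.0, 1.391]
wrist_force: [0.2, -0.1, -0.5]
width: 0.094
finger_force: 0.0
```

```bash
python3 look.py w8 nozzle_36_center
```

```text
19.7 [0.63397577 0.01572191 0.39798123] [-3.13793510e+00  3.22607307e-04  1.39085269e+00]
dark
[254. 243.] 617.3 -74.7 56.9 57.7 79.8
[254. 168.] 634.3 13.7 57.7 58.0 79.7
[256.  94.] 649.6 92.7 58.6 58.2 79.6
grey
[495. 363.] 909.2 -308.5 71.5 48.5 83.5
[ 12. 364.] 259.8 -192.3 71.2 38.9 76.4
[53.  8.] 465.7 205.1 24.1 55.0 79.6
nozzle_36_center [([0.631, 0.015, 0.049], 0.75, [393.0, 279.0])]
```

View pics/w8b.png

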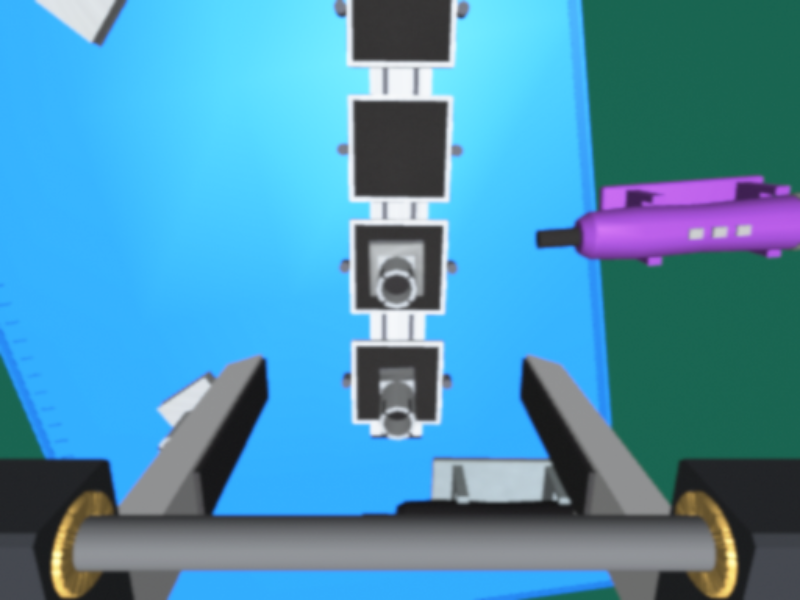

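Emit:
play_rows:
  translation:
    - [-0.2, -0.5, 0]
    - [-0.3, -0.8, 0]
    - [-0.3, -0.8, 0]
    - [-0.3, -0.8, 0]
    - [-0.3, -0.8, 0]
    - [-0.3, -0.8, 0]
    - [-0.1, -0.2, 0]
    - [0, 0, 0]
  twist:
    - [0, 0, 0]
    - [0, 0, 0]
    - [0, 0, 0]
    - [0, 0, 0]
    - [0, 0, 0]
    - [0, 0, 0]
    - [0, 0, 0]
    - [0, 0, 0]
  gripper: [1, 1, 1, 1, 1, 1, 1, 1]

```text
time: 20.6
tool_pos: [0.4356, -0.0216, 0.3998]
ee_rot: [-3.142, -0.0, 1.39]
wrist_force: [1.0, -0.1, -0.2]
width: 0.0941
finger_force: 0.0
```

Emit:
play_rows:
  translation:
    - [0, 0, 0]
    - [0, 0, 0]
    - [0, 0, 0]
    - [0, 0, 0]
    - [0, 0, 0]
    - [0, 0, 0]
    - [0, 0, 0]
    - [0, 0, 0]
  twist:
    - [0, 0, -0.9]
    - [0, 0, -0.9]
    - [0, 0, -0.9]
    - [0, 0, -0.9]
    - [0, 0, -0.9]
    - [0, 0, -0.9]
    - [0, 0, -0.5]
    - [0, 0, 0]
  gripper: [1, 1, 1, 1, 1, 1, 1, 1]

```text
time: 21.4
tool_pos: [0.4376, -0.0214, 0.3995]
ee_rot: [-3.141, -0.001, 1.981]
wrist_force: [-0.3, -0.0, 0.7]
width: 0.0939
finger_force: 0.0
```

```bash
python3 look.py w9 nozzle_48_center
```

```text
21.4 [ 0.43764641 -0.02140905  0.39954443] [-3.14101368e+00 -8.44716055e-04  1.98103201e+00]
dark
[421. 207.] 634.2 13.5 58.5 57.8 79.2
[473. 151.] 649.8 92.4 58.8 58.8 79.3
grey
[496. 363.] 850.3 -137.0 48.5 71.5 26.7
[ 12. 364.] 242.7 -401.6 38.4 71.1 20.1
[354. 326.] 641.2 -158.1 40.6 21.6 23.5
[342. 282.] 596.7 -113.3 17.3 47.5 51.0
[253. 219.] 463.4 -81.6 48.0 61.5 24.4
nozzle_48_center [([0.462, -0.074, 0.031], 0.56, [397.0, 350.0])]
```

View pics/w9b.png

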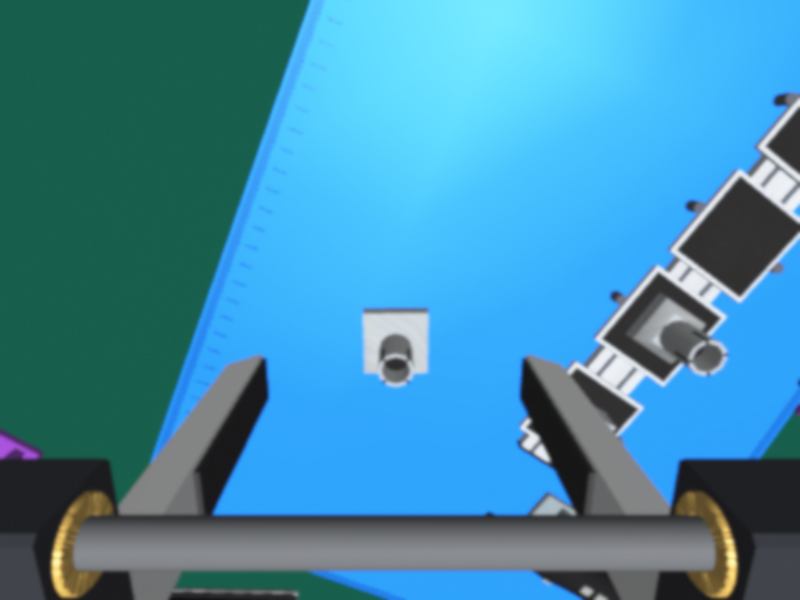

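The 36 is centred on plate 2, at (397,265). The 48 is at collar (396,367), with its back foot edge level at (396,309). The foot-edge estimate proved the truer one, so I use it from here on.

Run:
```python
from h import *
s=800/512
a=back('wrist',(396/s,367/s),.06);e=back('wrist',(396/s,309.5/s),.0); w=robot.get_obs()['ee_rot'][2]
b=e[:2]-.024*np.array([np.cos(w),np.sin(w)]); print(a,b); go(*b,.2286)
```

```text
[ 0.4607463 -0.0748894  0.06     ] [ 0.46231174 -0.07797902]
units x,y,z [-1.55  0.01  4.28]
```

Emit:
play_rows:
  translation:
    - [-0.8, 0, 0]
    - [-0.74, 0, 0.4]
    - [0, 0, 0.9]
    - [0, 0, 0.9]
    - [0, 0, 0.9]
    - [0, 0, 0.8]
    - [0, 0, 0.38]
    - [0, 0, 0]
  twist:
    - [0, 0, 0]
    - [0, 0, 0]
    - [0, 0, 0]
    - [0, 0, 0]
    - [0, 0, 0]
    - [0, 0, 0]
    - [0, 0, 0]
    - [0, 0, 0]
  gripper: [1, 1, 1, 1, 1, 1, 1, 1]

```text
time: 22.3
tool_pos: [0.46, -0.0777, 0.2258]
ee_rot: [-3.136, -0.005, 1.98]
wrist_force: [0.9, -0.2, 0.3]
width: 0.0937
finger_force: 0.0
```

Emit:
play_rows:
  translation:
    - [0, 0, 0]
    - [0, 0, 0]
    - [0, 0, 0]
    - [0, 0, 0]
    - [0, 0, 0]
    - [0, 0, 0]
    - [0, 0, 0]
    - [0, 0, 0]
  twist:
    - [0, 0, 0]
    - [0, 0, 0]
    - [0, 0, 0]
    - [0, 0, 0]
    - [0, 0, 0]
    - [0, 0, 0]
    - [0, 0, 0]
    - [0, 0, 0]
  gripper: [-1, -1, -1, -1, -1, -1, -1, -1]

```text
time: 23.1
tool_pos: [0.4608, -0.078, 0.2291]
ee_rot: [3.142, -0.0, 1.981]
wrist_force: [1.4, 0.8, -0.4]
width: 0.0331
finger_force: 0.0
```

Emit:
play_rows:
  translation:
    - [0, 0, 0]
    - [0, 0, 0]
    - [0, 0, 0]
    - [0, 0, 0]
  twist:
    - [0, 0, 0]
    - [0, 0, 0]
    - [0, 0, 0]
    - [0, 0, 0]
  gripper: [-1, -1, -1, -1]

```text
time: 23.5
tool_pos: [0.4609, -0.078, 0.229]
ee_rot: [3.141, -0.0, 1.981]
wrist_force: [0.4, 0.6, -1.0]
width: 0.0233
finger_force: 30.0
```

Emit:
play_rows:
  translation:
    - [0, 0, -0.4]
    - [0, 0, -0.8]
    - [0, 0, -0.8]
    - [0, 0, -0.5]
    - [0, 0, 0]
    - [0, 0, 0]
    - [0, 0, 0]
  twist:
    - [0, 0, 0]
    - [0, 0, 0]
    - [0, 0, 0.9]
    - [0, 0, 0.9]
    - [0, 0, 0.9]
    - [0, 0, 0.9]
    - [0, 0, 0.9]
  gripper: [-1, -1, -1, -1, -1, -1, -1]

```text
time: 24.2
tool_pos: [0.4607, -0.078, 0.3291]
ee_rot: [-3.141, 0.0, 1.527]
wrist_force: [-0.0, -0.2, -0.5]
width: 0.0233
finger_force: 30.0
```

Emit:
play_rows:
  translation:
    - [0, 0, 0]
    - [0, 0, 0]
    - [0, 0, 0]
    - [0, 0, 0]
  twist:
    - [0, 0, 0.9]
    - [0, 0, 0.55]
    - [0, 0, 0]
    - [0, 0, 0]
  gripper: [-1, -1, -1, -1]

```text
time: 24.6
tool_pos: [0.4608, -0.078, 0.3288]
ee_rot: [-3.141, -0.0, 1.387]
wrist_force: [-0.1, 0.3, -0.5]
width: 0.0241
finger_force: 30.0
```

```bash
cat > held.py <<'E'
import sys; from h import *
o=robot.get_obs(); print(o['time'],o['tool_pos'],o['ee_rot'],o['width'])
im=snap('wrist',sys.argv[1]); cv2.imwrite(f'pics/{sys.argv[1]}b.png',cv2.resize(im[190:384,130:382,::-1],(756,582)))
go(float(sys.argv[2]),float(sys.argv[3]),.2456)
E
python3 held.py w10 .6497 .0925
```

```text
24.6 [ 0.46077824 -0.07799501  0.32883461] [-3.14105630e+00 -6.15152141e-05  1.38694772e+00] 0.024054451395695217
units x,y,z [5.05 3.86 2.08]
```

View pics/w10b.png

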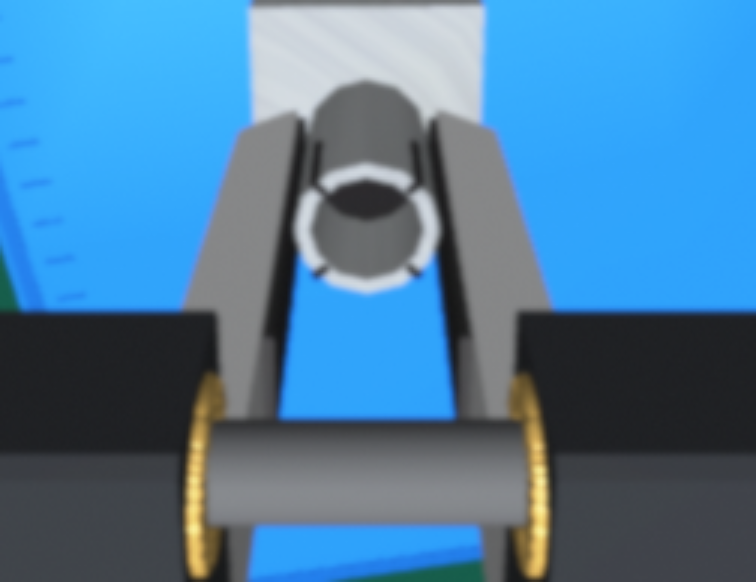

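The 48 is held square, with its ring at (367,229), about 1.5 mm back. It goes to plate 3.

Emit:
play_rows:
  translation:
    - [0.5, 0.4, 0]
    - [0.8, 0.6, 0]
    - [0.8, 0.6, 0]
    - [0.8, 0.6, 0]
    - [0.8, 0.6, 0]
    - [0.8, 0.6, 0]
    - [0.5, 0.4, 0]
    - [0.09, 0.06, 0]
  twist:
    - [0, 0, 0]
    - [0, 0, 0]
    - [0, 0, 0]
    - [0, 0, 0]
    - [0, 0, 0]
    - [0, 0, 0]
    - [0, 0, 0]
    - [0, 0, 0]
  gripper: [-1, -1, -1, -1, -1, -1, -1, -1]

```text
time: 25.45
tool_pos: [0.6515, 0.0958, 0.3278]
ee_rot: [-3.141, -0.0, 1.389]
wrist_force: [-0.1, -0.5, -1.4]
width: 0.0232
finger_force: 30.0
```

Emit:
play_rows:
  translation:
    - [0, 0, 0.4]
    - [0, 0, 0.6]
    - [0, 0, 0.5]
    - [0, 0, 0.3]
    - [0, 0, 0]
    - [0, 0, 0]
    - [0, 0, 0]
    - [0, 0, 0]
  twist:
    - [0, 0, 0]
    - [0, 0, 0]
    - [0, 0, 0]
    - [0, 0, 0]
    - [0, 0, 0]
    - [0, 0, 0]
    - [0, 0, 0]
    - [0, 0, 0]
  gripper: [-1, -1, -1, -1, -1, -1, -1, -1]

```text
time: 26.25
tool_pos: [0.6504, 0.0936, 0.2588]
ee_rot: [3.139, -0.001, 1.386]
wrist_force: [1.1, -0.1, -1.0]
width: 0.0231
finger_force: 30.0
```

```bash
python3 -c "
from h import *
o=robot.get_obs();print(o['time'],o['tool_pos'],o['ee_rot'],o['wrist_force'])
go(.65,.094,.2456)"
```

```text
26.25 [0.65042611 0.09364245 0.25878096] [ 3.13875764e+00 -7.70461277e-04  1.38567114e+00] [ 1.11101653 -0.08698964 -1.01565562]
units x,y,z [ 0.01 -0.01  0.33]
```

Emit:
play_rows:
  translation:
    - [0, 0, 0.2]
    - [0, 0, 0.13]
    - [0, 0, 0]
    - [0, 0, 0]
  twist:
    - [0, 0, 0]
    - [0, 0, 0]
    - [0, 0, 0]
    - [0, 0, 0]
  gripper: [-1, -1, -1, -1]

```text
time: 26.65
tool_pos: [0.6502, 0.0938, 0.2444]
ee_rot: [3.141, -0.0, 1.386]
wrist_force: [-1.1, -1.1, 3.4]
width: 0.0234
finger_force: 30.0
```

Emit:
play_rows:
  translation:
    - [0, 0, 0]
    - [0, 0, 0]
    - [0, 0, 0]
    - [0, 0, 0]
    - [0, 0, 0]
    - [0, 0, 0]
    - [0, 0, 0]
    - [0, 0, 0]
  twist:
    - [0, 0, 0]
    - [0, 0, 0]
    - [0, 0, 0]
    - [0, 0, 0]
    - [0, 0, 0]
    - [0, 0, 0]
    - [0, 0, 0]
    - [0, 0, 0]
  gripper: [1, 1, 1, 1, 1, 1, 1, 1]

```text
time: 27.45
tool_pos: [0.6501, 0.0937, 0.2439]
ee_rot: [3.142, -0.0, 1.386]
wrist_force: [-0.1, 0.0, 0.1]
width: 0.0839
finger_force: 0.0
```

Emit:
play_rows:
  translation:
    - [0, 0, -0.5]
    - [0, 0, -0.8]
    - [0, 0, -0.9]
    - [0, 0, -0.9]
    - [0, 0, -0.8]
    - [0, 0, 0]
    - [0, 0, 0]
    - [0, 0, 0]
  twist:
    - [0, 0, 0]
    - [0, 0, 0]
    - [0, 0, 0]
    - [0, 0, 0]
    - [0, 0, 0]
    - [0, 0, 0]
    - [0, 0, 0]
    - [0, 0, 0]
  gripper: [1, 1, 1, 1, 1, 1, 1, 1]

```text
time: 28.25
tool_pos: [0.6499, 0.0937, 0.3975]
ee_rot: [-3.138, 0.001, 1.386]
wrist_force: [-0.6, 0.3, 0.1]
width: 0.0942
finger_force: 0.0
```

```bash
python3 look.py w11
```

```text
28.25 [0.6499078  0.0936982  0.39754499] [-3.13801364e+00  8.42724555e-04  1.38575196e+00]
dark
[253. 301.] 617.2 -74.7 56.6 57.0 78.7
[253. 234.] 634.2 13.6 56.1 57.6 79.5
[254.  89.] 665.4 175.6 58.1 58.1 79.4
grey
[495. 363.] 923.2 -231.6 71.7 48.5 83.4
[ 12. 364.] 275.0 -112.3 71.1 39.2 76.3
[500. 217.] 921.7 -15.2 46.2 27.7 89.3
[56. 66.] 467.2 237.4 62.4 73.7 41.7
```

Emit:
play_rows:
  translation:
    - [0.4, -0.4, 0]
    - [0.7, -0.75, 0]
    - [0.7, -0.75, 0]
    - [0.7, -0.75, 0]
    - [0.7, -0.75, 0]
    - [0.6, -0.7, 0]
    - [0, 0, 0]
    - [0, 0, 0]
  twist:
    - [0, 0, 0]
    - [0, 0, 0]
    - [0, 0, 0]
    - [0, 0, 0]
    - [0, 0, 0]
    - [0, 0, 0.9]
    - [0, 0, 0.9]
    - [0, 0, 0.9]
  gripper: [1, 1, 1, 1, 1, 1, 1, 1]

```text
time: 29.1
tool_pos: [0.5157, 0.2745, 0.3978]
ee_rot: [-3.139, 0.003, 1.115]
wrist_force: [-0.8, -0.5, 0.3]
width: 0.094
finger_force: 0.0
```

Emit:
play_rows:
  translation:
    - [0, 0, 0]
    - [0, 0, 0]
    - [0, 0, 0]
    - [0, 0, 0]
    - [0, 0, 0]
    - [0, 0, 0]
    - [0, 0, 0]
  twist:
    - [0, 0, 0.9]
    - [0, 0, 0.9]
    - [0, 0, 0.9]
    - [0, 0, 0.9]
    - [0, 0, 0.25]
    - [0, 0, 0]
    - [0, 0, 0]
  gripper: [1, 1, 1, 1, 1, 1, 1]

```text
time: 29.8
tool_pos: [0.5168, 0.2733, 0.399]
ee_rot: [-3.141, 0.001, 0.732]
wrist_force: [0.1, -0.7, 0.1]
width: 0.0941
finger_force: 0.0
```

```bash
python3 look.py w12 nozzle_60_center
```

```text
29.8 [0.51682025 0.27328745 0.39904378] [-3.14106823e+00  1.31821210e-03  7.31962647e-01]
dark
[414. 126.] 665.5 175.3 57.7 58.0 79.2
[370.  45.] 688.4 270.9 72.5 80.0 41.9
grey
[495. 363.] 536.8 -155.8 73.8 49.2 45.8
[ 12. 363.] 95.1 336.0 73.3 39.2 37.9
[251. 217.] 468.3 232.0 68.3 61.3 41.9
nozzle_60_center [([0.474, 0.235, 0.03], 0.62, [394.0, 347.0])]
```

View pics/w12b.png

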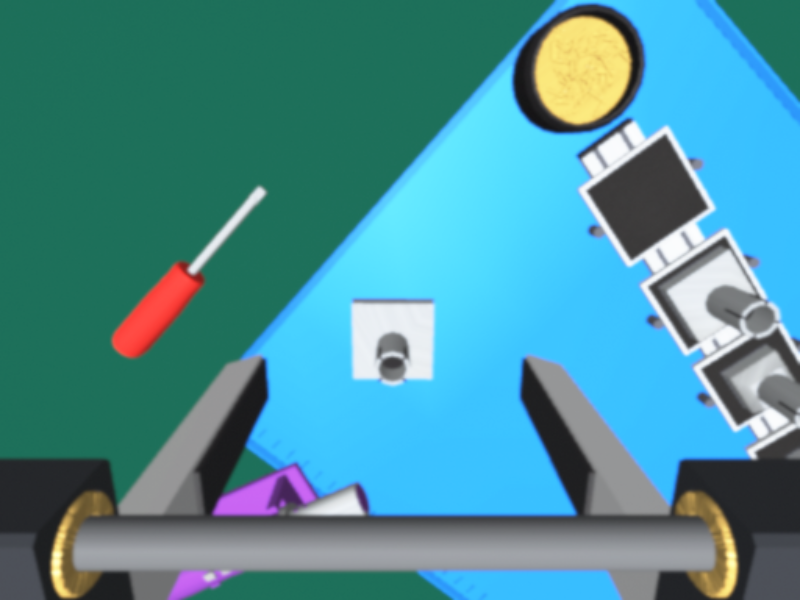

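The 60 is at collar (392,366), with its back foot edge level at (393,300). The 48 sits in plate 3, and the pot and screwdriver are untouched.

Run:
```python
from h import *
s=800/512
a=back('wrist',(392/s,367/s),.06);e=back('wrist',(393/s,299.5/s),.0); w=robot.get_obs()['ee_rot'][2]
b=e[:2]-.030*np.array([np.cos(w),np.sin(w)]); print(a,b); go(*b,.2286)
```

```text
[0.47133744 0.2344811  0.06      ] [0.47056936 0.23293934]
units x,y,z [-1.53 -0.02  4.27]
```

Emit:
play_rows:
  translation:
    - [-0.8, -0.02, 0]
    - [-0.71, 0, 0.4]
    - [0, 0, 0.9]
    - [0, 0, 0.9]
    - [0, 0, 0.9]
    - [0, 0, 0.8]
    - [0, 0, 0.37]
    - [0, 0, 0]
  twist:
    - [0, 0, 0]
    - [0, 0, 0]
    - [0, 0, 0]
    - [0, 0, 0]
    - [0, 0, 0]
    - [0, 0, 0]
    - [0, 0, 0]
    - [0, 0, 0]
  gripper: [1, 1, 1, 1, 1, 1, 1, 1]

```text
time: 30.7
tool_pos: [0.4702, 0.2332, 0.226]
ee_rot: [-3.139, 0.006, 0.731]
wrist_force: [-0.3, 0.2, 0.8]
width: 0.0938
finger_force: 0.0
```

Emit:
play_rows:
  translation:
    - [0, 0, 0]
    - [0, 0, 0]
    - [0, 0, 0]
    - [0, 0, 0]
    - [0, 0, 0]
    - [0, 0, 0]
    - [0, 0, 0]
    - [0, 0, 0]
  twist:
    - [0, 0, 0]
    - [0, 0, 0]
    - [0, 0, 0]
    - [0, 0, 0]
    - [0, 0, 0]
    - [0, 0, 0]
    - [0, 0, 0]
    - [0, 0, 0]
  gripper: [-1, -1, -1, -1, -1, -1, -1, -1]

```text
time: 31.5
tool_pos: [0.4713, 0.2336, 0.229]
ee_rot: [-3.142, 0.0, 0.731]
wrist_force: [0.3, -1.2, -0.6]
width: 0.0336
finger_force: 0.0
```

Emit:
play_rows:
  translation:
    - [0, 0, 0]
    - [0, 0, 0]
    - [0, 0, 0]
    - [0, 0, 0]
  twist:
    - [0, 0, 0]
    - [0, 0, 0]
    - [0, 0, 0]
    - [0, 0, 0]
  gripper: [-1, -1, -1, -1]

```text
time: 31.9
tool_pos: [0.4713, 0.2336, 0.229]
ee_rot: [-3.141, 0.0, 0.731]
wrist_force: [-0.0, -0.7, 0.8]
width: 0.0235
finger_force: 30.0
```

Emit:
play_rows:
  translation:
    - [0, 0, -0.4]
    - [0, 0, -0.8]
    - [0, 0, -0.8]
    - [0, 0, -0.5]
    - [0, 0, 0]
    - [0, 0, 0]
    - [0, 0, 0]
  twist:
    - [0, 0, 0]
    - [0, 0, 0]
    - [0, 0, -0.9]
    - [0, 0, -0.9]
    - [0, 0, -0.9]
    - [0, 0, -0.9]
    - [0, 0, -0.9]
  gripper: [-1, -1, -1, -1, -1, -1, -1]

```text
time: 32.6
tool_pos: [0.4713, 0.2335, 0.3292]
ee_rot: [3.141, -0.0, 1.184]
wrist_force: [0.8, -0.5, -0.9]
width: 0.0234
finger_force: 30.0
```

Emit:
play_rows:
  translation:
    - [0, 0, 0]
    - [0, 0, 0]
    - [0, 0, 0]
    - [0, 0, 0]
    - [0, 0, 0]
  twist:
    - [0, 0, -0.9]
    - [0, 0, -0.9]
    - [0, 0, -0.2]
    - [0, 0, 0]
    - [0, 0, 0]
  gripper: [-1, -1, -1, -1, -1]

```text
time: 33.1
tool_pos: [0.4713, 0.2336, 0.329]
ee_rot: [-3.141, 0.0, 1.38]
wrist_force: [0.3, 0.3, 0.1]
width: 0.0236
finger_force: 30.0
```

```bash
python3 held.py w13 .6655 .1755
```

```text
33.1 [0.47130878 0.23358055 0.32895117] [-3.14138888e+00  9.79044686e-05  1.37959222e+00] 0.02357529868146064
units x,y,z [-0.5   5.04  2.09]
```

View pics/w13b.png

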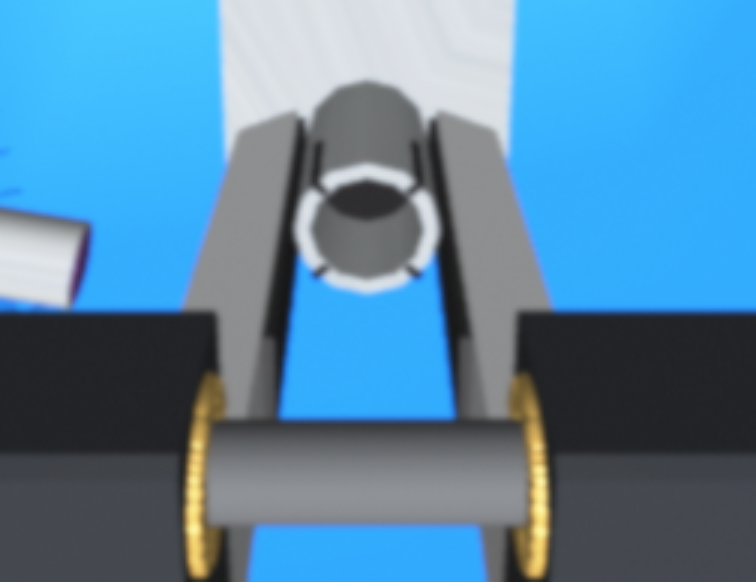

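The 60 is held square, with its ring at (367,229), about 1.5 mm back. It goes to plate 4.

Emit:
play_rows:
  translation:
    - [0, 0.5, 0]
    - [-0.1, 0.8, 0]
    - [-0.1, 0.8, 0]
    - [-0.1, 0.8, 0]
    - [-0.1, 0.8, 0]
    - [-0.06, 0.8, 0]
    - [0, 0.5, 0]
    - [0, 0.04, 0]
  twist:
    - [0, 0, 0]
    - [0, 0, 0]
    - [0, 0, 0]
    - [0, 0, 0]
    - [0, 0, 0]
    - [0, 0, 0]
    - [0, 0, 0]
    - [0, 0, 0]
  gripper: [-1, -1, -1, -1, -1, -1, -1, -1]

```text
time: 33.95
tool_pos: [0.6677, 0.1763, 0.3278]
ee_rot: [-3.141, 0.0, 1.378]
wrist_force: [0.4, 1.2, -0.9]
width: 0.0235
finger_force: 30.0
```

Emit:
play_rows:
  translation:
    - [0, 0, 0.4]
    - [0, 0, 0.6]
    - [0, 0, 0.5]
    - [0, 0, 0.3]
    - [0, 0, 0]
    - [0, 0, 0]
    - [0, 0, 0]
    - [0, 0, 0]
  twist:
    - [0, 0, 0]
    - [0, 0, 0]
    - [0, 0, 0]
    - [0, 0, 0]
    - [0, 0, 0]
    - [0, 0, 0]
    - [0, 0, 0]
    - [0, 0, 0]
  gripper: [-1, -1, -1, -1, -1, -1, -1, -1]

```text
time: 34.75
tool_pos: [0.6661, 0.1776, 0.2589]
ee_rot: [3.139, -0.001, 1.381]
wrist_force: [-0.4, -0.4, -1.6]
width: 0.0236
finger_force: 30.0
```

```bash
python3 -c "
from h import *
o=robot.get_obs();print(o['time'],o['tool_pos'],o['ee_rot'],o['wrist_force'])
go(.6658,.177,.2456)"
```

```text
34.75 [0.6661182  0.17760161 0.25890739] [ 3.1387683e+00 -1.2010655e-03  1.3808606e+00] [-0.3522308 -0.3511774 -1.6257545]
units x,y,z [-0.02 -0.    0.33]
```

Lower, release, lift, then back off over the bench to look.

Emit:
play_rows:
  translation:
    - [-0.02, 0, 0.2]
    - [0, 0, 0.13]
    - [0, 0, 0]
    - [0, 0, 0]
  twist:
    - [0, 0, 0]
    - [0, 0, 0]
    - [0, 0, 0]
    - [0, 0, 0]
  gripper: [-1, -1, -1, -1]

```text
time: 35.15
tool_pos: [0.6658, 0.1765, 0.2442]
ee_rot: [3.141, -0.0, 1.381]
wrist_force: [0.6, -1.1, 1.5]
width: 0.0234
finger_force: 30.0
```

Emit:
play_rows:
  translation:
    - [0, 0, 0]
    - [0, 0, 0]
    - [0, 0, 0]
    - [0, 0, 0]
    - [0, 0, 0]
    - [0, 0, 0]
    - [0, 0, 0]
    - [0, 0, 0]
  twist:
    - [0, 0, 0]
    - [0, 0, 0]
    - [0, 0, 0]
    - [0, 0, 0]
    - [0, 0, 0]
    - [0, 0, 0]
    - [0, 0, 0]
    - [0, 0, 0]
  gripper: [1, 1, 1, 1, 1, 1, 1, 1]

```text
time: 35.95
tool_pos: [0.6657, 0.1767, 0.2439]
ee_rot: [3.142, -0.0, 1.381]
wrist_force: [0.5, -0.5, 0.1]
width: 0.0841
finger_force: 0.0
```

Emit:
play_rows:
  translation:
    - [0, 0, -0.5]
    - [0, 0, -0.8]
    - [0, 0, -0.9]
    - [0, 0, -0.9]
    - [0, 0, -0.8]
    - [0, 0, -0.5]
    - [0, 0, 0]
    - [0, 0, 0]
  twist:
    - [0, 0, 0]
    - [0, 0, 0]
    - [0, 0, 0]
    - [0, 0, 0]
    - [0, 0, 0]
    - [0, 0, 0]
    - [0, 0, 0]
    - [0, 0, 0]
  gripper: [1, 1, 1, 1, 1, 1, 1, 1]

```text
time: 36.75
tool_pos: [0.6656, 0.1767, 0.4195]
ee_rot: [3.142, -0.0, 1.381]
wrist_force: [-0.5, -1.1, -0.9]
width: 0.0937
finger_force: 0.0
```

```bash
python3 look.py w14
```

```text
36.75 [0.66562934 0.17665584 0.41951129] [ 3.14154965e+00 -3.99390449e-05  1.38077477e+00]
dark
[253.  75.] 684.3 272.8 71.8 71.7 48.7
grey
[495. 363.] 955.6 -175.6 75.2 51.8 81.9
[ 12. 364.] 269.7 -43.3 74.9 40.9 75.9
[484. 275.] 937.0 -22.7 67.2 53.8 1.3
[253.  75.] 684.1 273.6 70.8 71.9 79.1
[27. 15.] 462.8 377.4 8.1 61.4 88.7
```

View pics/w14b.png

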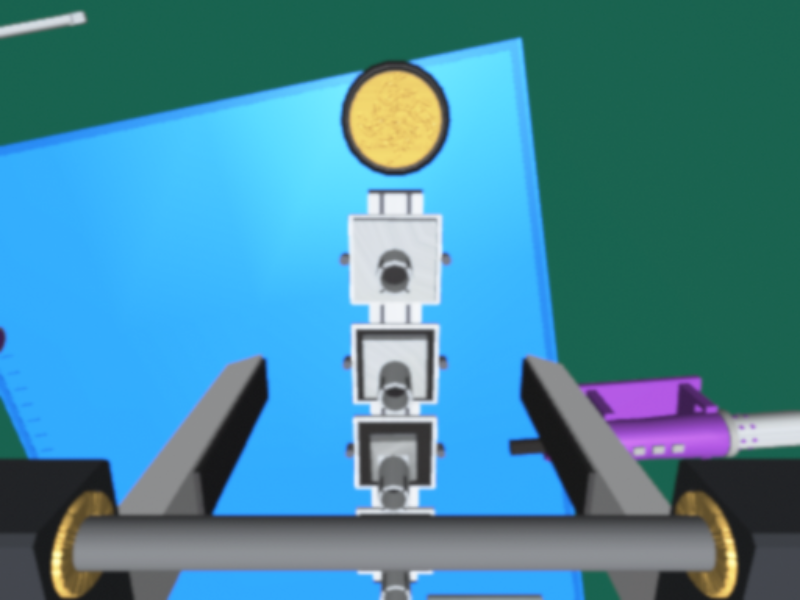

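All four nozzles stand upright and centred: the 60 at (395,262), the 48 at (395,365), the 36 at (395,455), and the 24 nearest the handpiece. The pot has not moved. Handing in.

```bash
python3 -c "
from h import *
print(robot.close_job())"
```

```text
the job is handed in; nothing more can be done
None
```

The four nozzles stand upright, mouth down, in the middle of their rest plates in the order 24, 36, 48, 60 mm outward from the black handpiece; nothing was knocked over, no bystander was touched, and I handed the job in at about 37 s (no verdict came back).

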